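# Unhook the trolley coupler for greasing

## Task

The ball of this trolley hitch needs greasing. Draw the yellow-looped safety pin up out of the latch and hang it by its loop on the hook of the stand. Then pull the red latch tab sideways, away from the coupler and against its spring, before lifting anything, and with the tab still pulled lift the tongue by it until the coupler is well clear of the ball, about 6 cm up; finish holding the tab with the tongue raised and still, without disturbing the grease tin, brush or cutter.

Things in the scene. Friction and masses are not known exactly. Their poses are not given: they have to be found in the camera images.
- hitch: Fixed hitch stand, blue base plate 112 mm wide, x = -60 to +195 mm. Origin on the worktop below the ball; x runs along the tongue from ball to rear hinge, y towards the red pull tab, z up. The grey coupler head (80 x 58 mm, underside 58 mm, top 108 mm above the worktop) covers the 40 mm ball.
- tongue_hinge (a point): Centre of the tongue's hinge, 150 mm behind the ball and 70 mm above the worktop; the hinge axis is the hitch's y. Fixed.
- tongue (a joint): Angle of the tongue about its hinge, rad: 0 = down on the ball, grows to 0.6 as the coupler head rises (the tab rises about 17 mm for each 0.1 rad, moving on an arc about the hinge). It falls back when let go; lifting takes about 3 N at the tab. The coupler is free of the ball above about 0.22.
- latch (a joint): Travel of the spring latch, m: 0 = shut, grows to 0.016 (stop) as the tab is pulled along the hitch's +y, away from the coupler head. Spring force 4 N at the start, 11 N at the stop; it springs back when let go. Below about 0.007 its tooth sits under the ball's collar and the tongue cannot rise; with the safety pin in, it is blocked by about 0.004.
- pull_tab: Red upright pull tab of the latch, beside the coupler head at hitch x = -25, y = +65 mm when shut. Plate 24 mm wide (its x, along the tongue), 10 mm thick (its y, the direction of pull), 98 mm tall; origin at its centre, top 142 mm above the worktop when the tongue is down. It moves and tilts with latch and tongue. Its top 34 mm stand clear above the coupler head.
- tab_grip (a point): Point to take on the pull tab, on its centre plane, 18 mm below its top edge (124 mm above the worktop when the tongue is down).
- pin: Loose safety pin, about 90 g, upright in the eye of the latch's tail at hitch x = -25, y = -50 mm. Origin under its steel shoulder (18 mm across, 56 mm above the worktop); an 8 mm shank reaches 36 mm below, through the 14 mm deep eye. Yellow loop handle of 9 mm rod, 34 to 84 mm above the origin, 42 mm wide along the pin's x; its window (24 x 32 mm) looks along the pin's y.
- pin_loop_top (a point): Centre of the round top bar of the pin's loop (9 mm rod), 79.5 mm above the pin's origin.
- hook: Fixed hook stand: round foot 90 mm across, upright post 14 mm thick with a black ball top 189 mm high. Origin under the post on the worktop. A straight 8 mm hook bar runs from the post along its own -x at 170 mm height (centreline); it is level out to 76 mm from the post, then turns up, ending 92 mm from the post with its tip 16 mm above the bar's centreline.
- hook_mid (a point): Point on the centreline of the level hook bar, 45 mm from the post: a good place for the loop to hang.
- grease_tin: Bystander: grease tin with a red lid, 55 mm across, 50 mm high. Origin at the centre of its underside.
- talc_brush: Bystander: flat brush with a wooden handle lying flat, 120 x 188 x 11 mm. Origin at the centre of its underside.
- nipper: Bystander: blue-handled cutter lying flat, 34 x 162 x 12 mm. Origin at the centre of its underside.
Things that resemble listed ones, but are neither listed nor needed, are in the scene too. What is meant by the pin is not black or green, and is the smaller of those in its own colour.

How it is judged:
By the outcome, as a careful person would: the job done as asked, in the order asked, and still so for the second after the job is handed in, while the arm keeps its last pose, push and grip.
It also fails if it takes over 58 s, if anything falls off the work surface, if the arm or the gripper's body presses on something with over 40 N, if the wrist force passes 120 N, or if a joint passes its speed limit or range.

## Robot

A 6-joint arm with a two-finger parallel gripper is mounted at the origin on a cart in front of the work surface, level with it; the furniture and walls round the work are solid. World frame = base frame: x ahead of the robot, y to its left, z up, the work surface at z = 0. Lengths are in m, angles in rad, forces in N, time in s.
With the tool pointing down it reaches from about 0.375 to 0.9 m from the base axis. Payload 3.1 kg.
Tool frame: the origin (TCP) lies at the very end of the fingers, on their centre line; the grasp point (between the pads) lies 19 mm behind it (pinch_z is the distance from the TCP to the grasp point, in m); z points along the fingers, y is the line along which they close (so a half turn about z gives the same grasp; the last joint's range is limited). The gripper opens to 87 mm and grips with 3 to 60 N. Pads are 19 mm wide; open, the fingers measure 117 mm over their backs; the gripper's body (75 mm by 190 mm) begins 51 mm behind the grasp point.
Start: joints at [1.032, 0.527, 1.433, -0, 1.181, -0.178], TCP at [0.221, 0.585, 0.223] pointing down, gripper open.
Joint ranges: [-3.08, 3.08], [-0.75, 2.2], [0.22, 2.44], [-1.43, 4.57], [0, 2.65], [-2.85, 2.85]. Speed limits (rad/s): [2.79, 2.79, 3.14, 3.14, 3.14, 3.14].

## Interface

Orientations are given as a unit quaternion [x, y, z, w].
In Python, from workcell import state, snapshot, hand_in, pinch_z gives the robot as it stands.
- The arm moves only by the tool servo_tool, never from a script. Its argument "series" is a list of rows, each an object of numbers: "fingers": the gripper command: -1 is shut, 1 is fully open, values between are in proportion; "x", "y", "z": the shift along the tool's x, y, z normalised to -1 to 1, where 1 is 0.25 m; "roll": the turn about the tool's z normalised to -1 to 1, where 1 is 45 degrees. A call has 1 to 20 rows; each row is the pose to reach, as a shift and turn from the pose commanded when the call began, along the tool's axes at that moment; what a row does not reach only later rows make up. A row lasts 1/8 s, in which the tool goes at most 62.5 mm and 10.7 degrees, less where a joint would pass 70% of its speed; a pose out of reach is approached as far as the arm can. A call with a number of a shift or a turn outside -1 to 1 is refused whole. A call with a gripper value outside its range is refused whole. The fingers move at their own pace and stop on an object; "newtons" is the grip in N (left out, the last holds). Time passes only in rows, so rows that repeat a pose let the fingers close. It gives the time, the measured TCP pose, the force, the opening and the grip force at its end, in the units of the state.
- state(): the state, without advancing time (a new reading comes with each control period).
- snapshot(name): name is "scene" or "top" or "wrist"; returns a dict with "img" (384x512x3 uint8, red, green, blue), "K" (3x3 intrinsics, pixels), "camera_from_world" (4x4, takes a point from world to camera coordinates). Camera axes: x right, y down, z forward; pixel columns grow to the right and rows downward; lengths in m; the calibration is good to about 2 mm. A picture is of the moment at which its call begins. There is no depth.
- hand_in(): hands the job in; it is judged then, once.
The state is a dict: "time_s": time; "q": joint angles; "qvel": joint speeds; "tau": joint torques, N m; "tcp_pos": TCP position; "ee_rot": TCP orientation; "force": force on the tool from outside, world axes, zero at the start; "ft_torque": the same for the moment, N m; "grip_width": finger opening in m; "finger_force": force on a finger pad.
Only numpy, scipy, OpenCV 4.12 (cv2) and the standard library are available. Lean on these libraries where they do the work, as an engineer would, in place of code of your own. Each camera call takes 0.05 s, during which the arm holds its last target. There are 200 camera calls.

## Working session

There is one attempt and no reset: what is moved stays moved. The work goes in short steps, Python scripts to look and compute and a tool call to move; the robot and the scene stay as the last step left them, time stands still between calls to the robot, and variables do not carry over. Pictures are saved under pics/ and viewed, at most 11 in all, crops included, and the job is handed in when it is done.

Besides the shell and the picture viewer there is one more tool, called after "Call:" by a JSON object that holds its "method" and its "body", one argument or row to a line. servo_tool: Moves the arm, as the interface text tells. Scaled input: -1 to 1 covers 0.25 m each way for a shift and 45 degrees each way for a turn. Its arguments: {"type":"object","properties":{"series":{"type":"array"},"newtons":{"type":"number"}},"required":["series"]}

```bash
mkdir -p pics
cat > h.py <<'E'
import numpy as np, cv2
from workcell import state, snapshot, hand_in, pinch_z
def save(n,f):
    s=snapshot(n); np.savez('pics/'+f+'.npz',**s); cv2.imwrite('pics/'+f+'.png',s['img'][:,:,::-1]); return s
def onplane(s,u,v,z):
    T=s['camera_from_world'];R=T[:3,:3];c=-R.T@T[:3,3]
    d=R.T@np.linalg.solve(s['K'],[u,v,1]); return c+d*(z-c[2])/d[2]
def proj(s,p):
    T=s['camera_from_world'];q=s['K']@(T[:3,:3]@np.array(p)+T[:3,3]);return q[:2]/q[2]
def tri(s1,p1,s2,p2):
    P=[s['K']@s['camera_from_world'][:3] for s in(s1,s2)]
    X=cv2.triangulatePoints(P[0],P[1],np.float64(p1),np.float64(p2))[:,0];return X[:3]/X[3]
E
python3 - <<'E'
from h import *
st=state();print(pinch_z,st['tcp_pos'],st['ee_rot'],st['time_s'])
a=save('scene','s0');b=save('top','t0')
cv2.imwrite('pics/both.png',cv2.resize(np.vstack([a['img'],b['img']])[:,:,::-1],(400,600)))
for s in(a,b):
    T=s['camera_from_world'];print(-T[:3,:3].T@T[:3,3],s['K'][0,0]);print(T[:3,:3].round(2))
E
```

```text
0.0187 [0.22021756 0.58413445 0.22157896] [ 1.79416220e-01  9.83772662e-01 -1.01494560e-03 -3.72475388e-04] 0.0
[ 0.1196965  -0.72543318  0.77362846] 361.8142095156135
[[ 0.87 -0.49 -0.01]
 [-0.3  -0.51 -0.81]
 [ 0.39  0.71 -0.59]]
[0.40305894 0.03851966 1.20921378] 413.63440052897204
[[-0.02 -1.   -0.01]
 [-0.99  0.03 -0.12]
 [ 0.12  0.01 -0.99]]
```

View pics/s0.png

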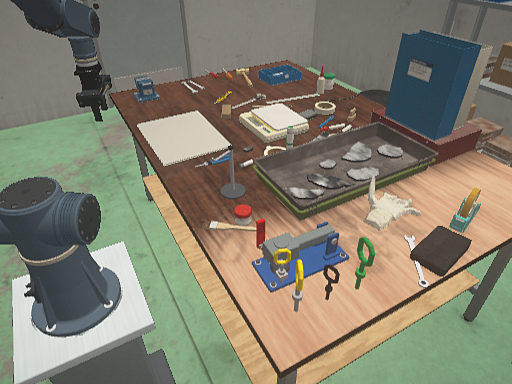

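View pics/t0.png

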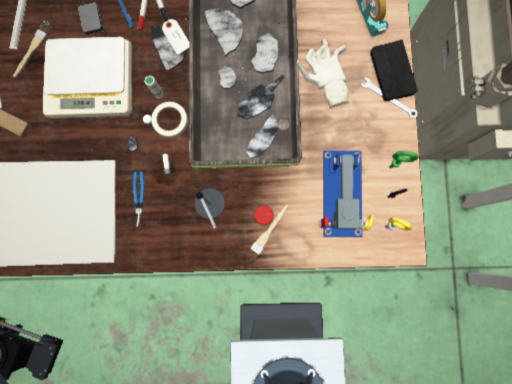

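Candidates for the pin: the yellow loop at scene (282,258)/top (368,222), the yellow one at scene (298,278)/top (400,224), the black one at (331,280) and the green one at (365,250). The first fits: it is yellow, the smaller of the two, and sits at the hitch. I'll confirm it in one enlarged crop.

Run:
```python
from h import *
a=cv2.imread('pics/s0.png');b=cv2.imread('pics/t0.png')
A=cv2.resize(a[205:315,235:355],None,fx=5,fy=5,interpolation=2)[:550,:600]
B=cv2.resize(b[145:245,310:420],None,fx=5,fy=5,interpolation=2)
C=cv2.resize(np.hstack([A,np.pad(B,((0,50),(0,0),(0,0)))]),(800,382));
D=np.hstack([cv2.resize(a[135:225,195:275],(400,450)),cv2.resize(b[175:255,180:300],(400,267)) if 0 else np.pad(cv2.resize(b[180:240,190:250],(400,400)),((0,50),(0,0),(0,0)))])
cv2.imwrite('pics/c1.png',np.hstack([A])) 
cv2.imwrite('pics/c2.png',np.vstack([cv2.resize(B,(550,500))]));cv2.imwrite('pics/c3.png',D)
```

```text
(no output)
```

View pics/c1.png

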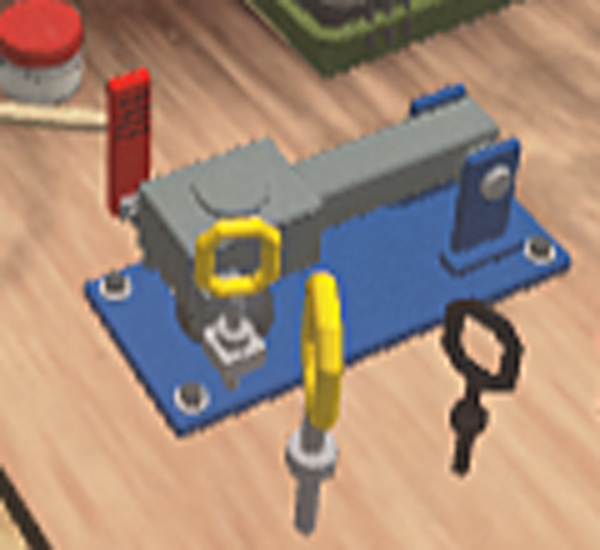

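View pics/c2.png

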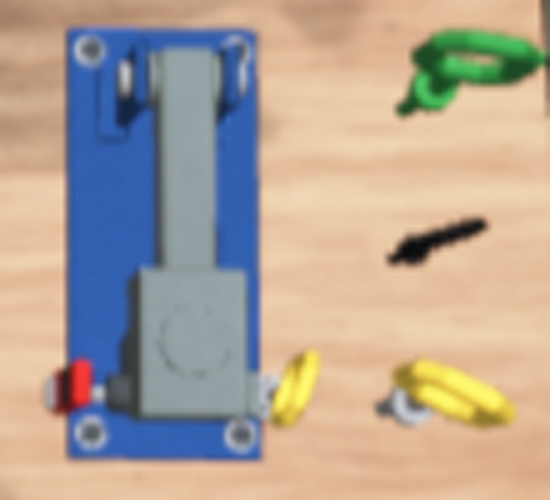

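View pics/c3.png

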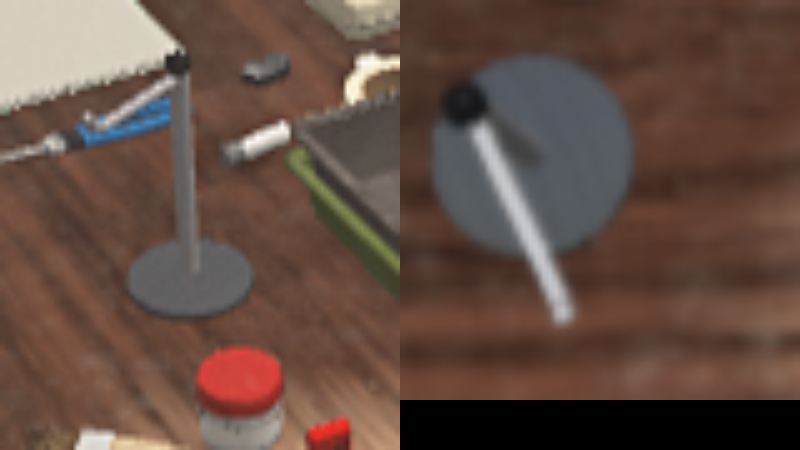

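The crop confirms it: the smaller yellow loop, c1 (237,258), stands in the latch eye beside the coupler. The larger yellow one, c1 (322,350), stands free in front of it. The hook's ball top is at top (199.8,195.5) and its tip at (214.4,227.2).

Run:
```python
from h import *
a=dict(np.load('pics/s0.npz'));b=dict(np.load('pics/t0.npz'))
c=lambda u,v:(u/5+310-.4,v/5+145-.4); e=lambda u,v:(u/5+235-.4,v/5+205-.4)
C=np.array([onplane(b,*c(*p),.006)[:2] for p in[(68,30),(259,30),(262,460),(68,460)]]);print(C.round(4))
ax=(C[0]+C[1]-C[2]-C[3])/2;L=np.linalg.norm(ax);ax/=L;print('len',L,'yaw',np.degrees(np.arctan2(ax[1],ax[0])))
ay=np.array([-ax[1],ax[0]]);m=C.mean(0);o=m-ax*.0675;print('origin',o)
W=lambda x,y,z:np.r_[o+ax*x+ay*y,z]
for n,p in dict(tabtop=W(-.025,.065,.142),pintop=W(-.025,-.05,.1355),eye=W(-.025,-.05,.056)).items(): print(n,p.round(4),'top',(((proj(b,p)-[310,145]+.4)*5)).round(0),'scene',((proj(a,p)-[235,205]+.4)*5).round(0))
for p in[(285,420),(313,355)]:print('loopend',onplane(b,*c(*p),.135).round(4))
P=onplane(b,199.6,195.3,.182);Q=onplane(b,214.2,227,.182);d=(Q-P)[:2];print('hook',P,Q,np.linalg.norm(d),np.degrees(np.arctan2(d[1],d[0])))
f=lambda u,v:(u/5+195-.4,v/5+135-.4)
print('scene ball',f(177,62),proj(a,P),'tip',f(90,122),proj(a,Q))
print('tri ball',tri(a,f(177,62),b,(199.6,195.3)),tri(a,f(90,122),b,(214.2,227)))
```

```text
[[ 0.6936 -0.1263]
 [ 0.6906 -0.2393]
 [ 0.4367 -0.2278]
 [ 0.4394 -0.1159]]
len 0.25432362980231077 yaw -2.46610312474541
origin [ 0.49761135 -0.17445459]
tabtop [ 0.4754 -0.1084  0.142 ] top [ 84. 381.] scene [133.  81.]
pintop [ 0.4705 -0.2233  0.1355] top [305. 386.] scene [244. 233.]
eye [ 0.4705 -0.2233  0.056 ] top [270. 396.] scene [238. 343.]
loopend [ 0.4534 -0.2122  0.135 ]
loopend [ 0.4867 -0.2285  0.135 ]
hook [0.54481445 0.21213361 0.182     ] [0.4643609  0.17613468 0.182     ] 0.08814021331798086 -155.8938749919157
scene ball (230.0, 147.0) [230.55325193 147.45507332] tip (212.6, 159.0) [212.29538192 159.07033022]
tri ball [0.54387145 0.21201575 0.18416543] [0.46474077 0.17597112 0.18216004]
```

```bash
cat >> h.py <<'E'
def plan(pts,cur=None,yaw=None):
    """pts: (x,y,z,yaw_of_tool_y_deg) targets, each one call; prints tool shifts in units"""
    from scipy.spatial.transform import Rotation as Ro
    st=state(); M=Ro.from_quat(st['ee_rot']).as_matrix()
    p=np.array(st['tcp_pos']) if cur is None else np.array(cur)
    y=np.degrees(np.arctan2(M[1,1],M[0,1])) if yaw is None else yaw
    print('at',p.round(4),'yaw',round(y,1),'t',st['time_s'],'F',np.round(st['force'],1),'w',st['grip_width'])
    for q in pts:
        a=np.radians(y);ty=np.array([np.cos(a),np.sin(a),0]);tz=np.array([0,0,-1.]);tx=np.cross(ty,tz)
        d=np.array(q[:3])-p; r=-((q[3]-y+90)%180-90) if len(q)<5 else -(q[3]-y)
        print(q,'-> x %.3f y %.3f z %.3f roll %.3f'%(*(np.array([tx@d,ty@d,tz@d])/.25),r/45), 'rows>=%d'%np.ceil(max(np.linalg.norm(d)/.0625,abs(r)/10.7)))
        p=np.array(q[:3]);y=q[3]
E
python3 - <<'E'
from h import *
plan([(.31,.31,.225,40,1),(.39,.05,.225,2,1),(.471,-.223,.215,-24,1)])
E
```

```text
at [0.2203 0.5842 0.2217] yaw 69.3 t 0.1 F [-0.1 -0.3 -0. ] w 0.0867248279259838
(0.31, 0.31, 0.225, 40, 1) -> x -0.723 y -0.899 z -0.013 roll 0.652 rows>=5
(0.39, 0.05, 0.225, 2, 1) -> x -1.002 y -0.423 z 0.000 roll 0.844 rows>=5
(0.471, -0.223, 0.215, -24, 1) -> x -1.103 y 0.286 z 0.040 roll 0.578 rows>=5
```

Call:
{"method": "servo_tool", "body": {
  "series": [
    {"x": -0.72, "y": -0.9, "z": -0.013, "roll": 0.65, "fingers": 1},
    {"x": -0.72, "y": -0.9, "z": -0.013, "roll": 0.65, "fingers": 1},
    {"x": -0.72, "y": -0.9, "z": -0.013, "roll": 0.65, "fingers": 1},
    {"x": -0.72, "y": -0.9, "z": -0.013, "roll": 0.65, "fingers": 1},
    {"x": -0.72, "y": -0.9, "z": -0.013, "roll": 0.65, "fingers": 1},
    {"x": -0.72, "y": -0.9, "z": -0.013, "roll": 0.65, "fingers": 1}
  ]
}}

```text
time_s: 0.85
tcp_pos: [0.3098, 0.3087, 0.2257]
ee_rot: [0.424, 0.906, -0.001, -0.0]
force: [0.3, 0.7, -0.2]
grip_width: 0.0871
finger_force: 0.0
```

Call:
{"method": "servo_tool", "body": {
  "series": [
    {"x": -1, "y": -0.42, "z": 0, "roll": 0.84, "fingers": 1},
    {"x": -1, "y": -0.42, "z": 0, "roll": 0.84, "fingers": 1},
    {"x": -1, "y": -0.42, "z": 0, "roll": 0.84, "fingers": 1},
    {"x": -1, "y": -0.42, "z": 0, "roll": 0.84, "fingers": 1},
    {"x": -1, "y": -0.42, "z": 0, "roll": 0.84, "fingers": 1},
    {"x": -1, "y": -0.42, "z": 0, "roll": 0.84, "fingers": 1}
  ]
}}

```text
time_s: 1.6
tcp_pos: [0.3913, 0.0513, 0.2258]
ee_rot: [0.694, 0.72, 0.0, 0.0]
force: [0.6, 0.4, -0.4]
grip_width: 0.087
finger_force: 0.0
```

Call:
{"method": "servo_tool", "body": {
  "series": [
    {"x": -1, "y": 0.29, "z": 0.04, "roll": 0.58, "fingers": 1},
    {"x": -1, "y": 0.29, "z": 0.04, "roll": 0.58, "fingers": 1},
    {"x": -1, "y": 0.29, "z": 0.04, "roll": 0.58, "fingers": 1},
    {"x": -1, "y": 0.29, "z": 0.04, "roll": 0.58, "fingers": 1},
    {"x": -1, "y": 0.29, "z": 0.04, "roll": 0.58, "fingers": 1},
    {"x": -1, "y": 0.29, "z": 0.04, "roll": 0.58, "fingers": 1},
    {"x": -1, "y": 0.29, "z": 0.04, "roll": 0.58, "fingers": 1}
  ]
}}

```text
time_s: 2.48
tcp_pos: [0.4719, -0.1923, 0.2155]
ee_rot: [0.837, 0.547, -0.0, -0.001]
force: [0.1, -0.0, 0.2]
grip_width: 0.0867
finger_force: 0.0
```

Run:
```python
from h import *
s=save('wrist','w1');plan([(.4705,-.2233,.215,-24,1)])
T=s['camera_from_world'];print(-T[:3,:3].T@T[:3,3],s['K'][0,0],T[:3,:3].round(2))
print(proj(s,(.4705,-.2233,.1355)),proj(s,(.4705,-.2233,.056)),proj(s,(.4754,-.1084,.142)))
```

```text
at [ 0.4719 -0.1926  0.2157] yaw -23.7 t 2.525 F [-0.4  0.1 -0.6] w 0.08689265066298676
(0.4705, -0.2233, 0.215, -24, 1) -> x -0.115 y 0.044 z 0.003 roll 0.007 rows>=1
[ 0.50470025 -0.11857497  0.37825548] 302.5345587601029 [[ 0.92 -0.4  -0.  ]
 [-0.38 -0.88  0.29]
 [-0.12 -0.27 -0.96]]
[267.82829698 224.94813457] [265.07786947 195.61044657] [214.25501626  97.10030477]
```

View pics/w1.png

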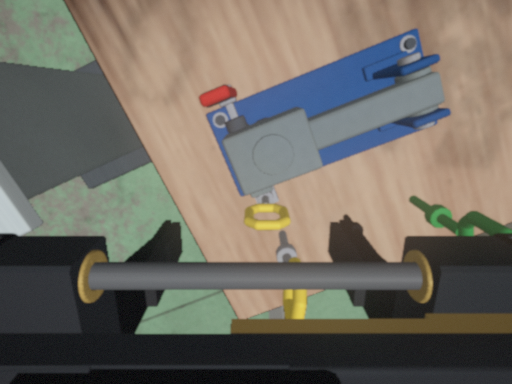

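The wrist view shows the wanted loop centred at (267,217) with its bar level in the image, so the yaw matches. The prediction for the loop top is within 1 px, and the tab top at (217,96) within 3 px. Next I check how much room the decoy leaves.

Run:
```python
from h import *
a=dict(np.load('pics/s0.npz'));b=dict(np.load('pics/t0.npz'))
c=lambda u,v:(u/5+309.6,v/5+144.6); e=lambda u,v:(u/5+234.6,v/5+204.6)
print(tri(a,e(322,278),b,c(485,398)))
plan([(.4705,-.2233,.165,-24,1),(.4705,-.2233,.100,-24,1)])
```

```text
[ 0.45940725 -0.30002123  0.18296294]
at [ 0.4719 -0.1926  0.2157] yaw -23.7 t 2.525 F [-0.4  0.1 -0.6] w 0.08689265066298676
(0.4705, -0.2233, 0.165, -24, 1) -> x -0.115 y 0.044 z 0.203 roll 0.007 rows>=1
(0.4705, -0.2233, 0.1, -24, 1) -> x 0.000 y 0.000 z 0.260 roll 0.000 rows>=2
```

Call:
{"method": "servo_tool", "body": {
  "series": [
    {"x": -0.115, "y": 0.044, "z": 0.15, "roll": 0.007, "fingers": 1},
    {"x": -0.115, "y": 0.044, "z": 0.15, "roll": 0.007, "fingers": 1},
    {"x": -0.115, "y": 0.044, "z": 0.3, "roll": 0.007, "fingers": 1},
    {"x": -0.115, "y": 0.044, "z": 0.4, "roll": 0.007, "fingers": 1},
    {"x": -0.115, "y": 0.044, "z": 0.45, "roll": 0.007, "fingers": 1},
    {"x": -0.115, "y": 0.044, "z": 0.45, "roll": 0.007, "fingers": 1},
    {"x": -0.115, "y": 0.044, "z": 0.45, "roll": 0.007, "fingers": 1}
  ]
}}

```text
time_s: 3.4
tcp_pos: [0.4718, -0.226, 0.1044]
ee_rot: [0.839, 0.544, 0.0, 0.001]
force: [-0.9, -0.6, -0.4]
grip_width: 0.0871
finger_force: 0.0
```

Call:
{"method": "servo_tool", "body": {
  "newtons": 20,
  "series": [
    {"fingers": -1, "x": 0, "y": 0, "z": 0, "roll": 0},
    {"fingers": -1, "x": 0, "y": 0, "z": 0, "roll": 0},
    {"fingers": -1, "x": 0, "y": 0, "z": 0, "roll": 0},
    {"fingers": -1, "x": 0, "y": 0, "z": 0, "roll": 0},
    {"fingers": -1, "x": 0, "y": 0, "z": 0, "roll": 0},
    {"fingers": -1, "x": 0, "y": 0, "z": 0, "roll": 0},
    {"fingers": -1, "x": 0, "y": 0, "z": 0, "roll": 0},
    {"fingers": -1, "x": 0, "y": 0, "z": 0, "roll": 0}
  ]
}}

```text
time_s: 4.4
tcp_pos: [0.4709, -0.2257, 0.1032]
ee_rot: [0.839, 0.544, -0.0, -0.0]
force: [-0.5, 0.8, 0.3]
grip_width: 0.0412
finger_force: 20.0
```

Call:
{"method": "servo_tool", "body": {
  "series": [
    {"fingers": -1, "z": -0.04},
    {"fingers": -1, "z": -0.08},
    {"fingers": -1, "z": -0.14},
    {"fingers": -1, "z": -0.22},
    {"fingers": -1, "z": -0.32},
    {"fingers": -1, "z": -0.44},
    {"fingers": -1, "z": -0.56},
    {"fingers": -1, "z": -0.56},
    {"fingers": -1, "z": -0.56}
  ]
}}

```text
$.series[0]: bad value
```

Run:
```python
from h import *
post=np.array([.5438,.212]);d=np.array([.4647,.176])-post;d/=np.linalg.norm(d);print(np.degrees(np.arctan2(*d[::-1])))
g=lambda r,z:(*(post+d*r).round(4),z,-65.5,1)
plan([(.43,-.05,.25,-45,1),g(.135,.235),g(.135,.172),g(.092,.172),g(.072,.16),g(.045,.16)])
s=save('wrist','w2')
print('pred loop top',proj(s,np.array(state()['tcp_pos'])+[0,0,.0325]),proj(s,np.array(state()['tcp_pos'])+[0,0,-.083]))
```

```text
-155.52876411531568
at [ 0.4709 -0.2257  0.1032] yaw -24.1 t 4.4 F [-0.5  0.8  0.3] w 0.041195828139075685
(0.43, -0.05, 0.25, -45, 1) -> x 0.575 y -0.437 z -0.587 roll 0.464 rows>=4
(np.float64(0.4209), np.float64(0.1561), 0.235, -65.5, 1) -> x 0.557 y -0.609 z 0.060 roll 0.456 rows>=4
(np.float64(0.4209), np.float64(0.1561), 0.172, -65.5, 1) -> x 0.000 y 0.000 z 0.252 roll -0.000 rows>=2
(np.float64(0.4601), np.float64(0.1739), 0.172, -65.5, 1) -> x 0.172 y 0.000 z 0.000 roll -0.000 rows>=1
(np.float64(0.4783), np.float64(0.1822), 0.16, -65.5, 1) -> x 0.080 y -0.000 z 0.048 roll -0.000 rows>=1
(np.float64(0.5028), np.float64(0.1934), 0.16, -65.5, 1) -> x 0.108 y -0.000 z 0.000 roll -0.000 rows>=1
pred loop top [254.75279281 266.13702676] [254.83952914 192.36333884]
```

View pics/w2.png

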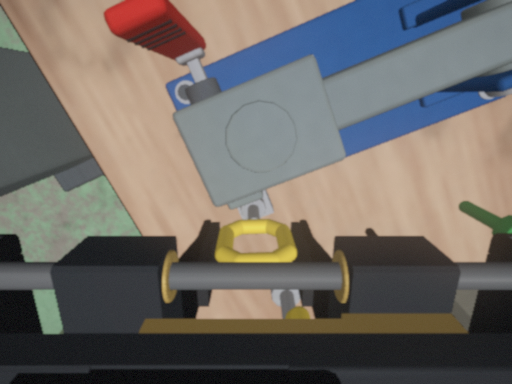

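The lift was refused because every key is required. The picture shows the loop at (256,240) held centred between the fingers, with the pin still in the eye. Lifting now.

Call:
{"method": "servo_tool", "body": {
  "series": [
    {"fingers": -1, "x": 0, "y": 0, "roll": 0, "z": -0.04},
    {"fingers": -1, "x": 0, "y": 0, "roll": 0, "z": -0.08},
    {"fingers": -1, "x": 0, "y": 0, "roll": 0, "z": -0.14},
    {"fingers": -1, "x": 0, "y": 0, "roll": 0, "z": -0.22},
    {"fingers": -1, "x": 0, "y": 0, "roll": 0, "z": -0.32},
    {"fingers": -1, "x": 0, "y": 0, "roll": 0, "z": -0.44},
    {"fingers": -1, "x": 0, "y": 0, "roll": 0, "z": -0.58},
    {"fingers": -1, "x": 0, "y": 0, "roll": 0, "z": -0.58},
    {"fingers": -1, "x": 0, "y": 0, "roll": 0, "z": -0.58}
  ]
}}

```text
time_s: 5.58
tcp_pos: [0.4705, -0.2254, 0.2483]
ee_rot: [0.839, 0.544, -0.0, -0.0]
force: [-0.4, 0.1, -1.6]
grip_width: 0.0414
finger_force: 20.0
```

Call:
{"method": "servo_tool", "body": {
  "series": [
    {"fingers": -1, "x": 0.2, "y": -0.15, "z": 0, "roll": 0.1},
    {"fingers": -1, "x": 0.4, "y": -0.3, "z": 0, "roll": 0.25},
    {"fingers": -1, "x": 0.575, "y": -0.437, "z": 0, "roll": 0.464},
    {"fingers": -1, "x": 0.575, "y": -0.437, "z": 0, "roll": 0.464},
    {"fingers": -1, "x": 0.575, "y": -0.437, "z": 0, "roll": 0.464},
    {"fingers": -1, "x": 0.575, "y": -0.437, "z": 0, "roll": 0.464}
  ]
}}

```text
time_s: 6.32
tcp_pos: [0.4307, -0.0512, 0.248]
ee_rot: [0.924, 0.382, -0.0, 0.0]
force: [1.1, 0.5, -0.6]
grip_width: 0.0414
finger_force: 19.9
```

Call:
{"method": "servo_tool", "body": {
  "series": [
    {"fingers": -1, "x": 0.19, "y": -0.2, "z": 0, "roll": 0.1},
    {"fingers": -1, "x": 0.37, "y": -0.4, "z": 0, "roll": 0.25},
    {"fingers": -1, "x": 0.557, "y": -0.61, "z": 0.06, "roll": 0.456},
    {"fingers": -1, "x": 0.557, "y": -0.61, "z": 0.06, "roll": 0.456},
    {"fingers": -1, "x": 0.557, "y": -0.61, "z": 0.06, "roll": 0.456},
    {"fingers": -1, "x": 0.557, "y": -0.61, "z": 0.06, "roll": 0.456},
    {"fingers": -1, "x": 0.557, "y": -0.61, "z": 0.06, "roll": 0.456}
  ]
}}

```text
time_s: 7.2
tcp_pos: [0.4215, 0.155, 0.2334]
ee_rot: [0.978, 0.211, 0.0, 0.0]
force: [-0.3, 0.1, -1.1]
grip_width: 0.0412
finger_force: 19.9
```

Run:
```python
from h import *
post=np.array([.5438,.212]);d=np.array([.4647,.176])-post;d/=np.linalg.norm(d)
g=lambda r,z:(*(post+d*r).round(4),z,-65.5,1)
plan([g(.135,.172)])
s=save('wrist','w3');t=save('scene','s3')
for r,z in((.092,.186),(.076,.17),(.0,.17),(0,.189)):print(proj(s,g(r,z)[:3]).round(0),end=' ')
A=t['img'][110:210,180:280,::-1]
cv2.imwrite('pics/c4.png',np.hstack([cv2.resize(s['img'][:,:,::-1],(440,330)),cv2.resize(A,(330,330),interpolation=2)]))
```

```text
at [0.4215 0.155  0.2334] yaw -65.7 t 7.2 F [-0.3  0.1 -1.1] w 0.041205145973409525
(np.float64(0.4209), np.float64(0.1561), 0.172, -65.5, 1) -> x -0.000 y -0.005 z 0.246 roll -0.003 rows>=1
[253. 150.] [253. 125.] [252.   8.] [252.  -0.]
```

View pics/c4.png

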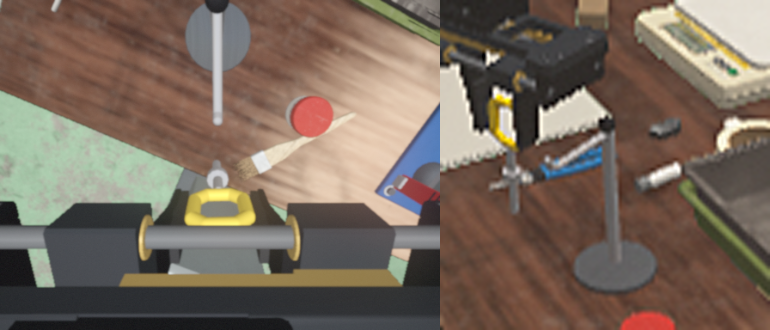

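The bar tip is at about (252,142) in the full wrist frame, laterally in line with the loop window at (255,238). The scene crop shows the pin hanging straight. Threading it on now.

Call:
{"method": "servo_tool", "body": {
  "series": [
    {"fingers": -1, "x": 0, "y": -0.01, "z": 0.1, "roll": -0.003},
    {"fingers": -1, "x": 0, "y": -0.01, "z": 0.2, "roll": -0.003},
    {"fingers": -1, "x": 0, "y": -0.01, "z": 0.254, "roll": -0.003},
    {"fingers": -1, "x": 0, "y": -0.01, "z": 0.254, "roll": -0.003},
    {"fingers": -1, "x": 0, "y": -0.01, "z": 0.254, "roll": -0.003}
  ]
}}

```text
time_s: 7.92
tcp_pos: [0.4204, 0.1583, 0.1703]
ee_rot: [0.977, 0.213, 0.001, 0.0]
force: [-0.4, -0.0, -0.5]
grip_width: 0.0412
finger_force: 19.9
```

Call:
{"method": "servo_tool", "body": {
  "series": [
    {"fingers": -1, "x": 0.06, "y": 0, "z": 0, "roll": 0},
    {"fingers": -1, "x": 0.12, "y": 0, "z": 0, "roll": 0},
    {"fingers": -1, "x": 0.17, "y": 0, "z": 0.004, "roll": 0},
    {"fingers": -1, "x": 0.2, "y": 0, "z": 0.016, "roll": 0},
    {"fingers": -1, "x": 0.24, "y": 0, "z": 0.032, "roll": 0},
    {"fingers": -1, "x": 0.3, "y": 0, "z": 0.04, "roll": 0},
    {"fingers": -1, "x": 0.35, "y": 0, "z": 0.04, "roll": 0},
    {"fingers": -1, "x": 0.35, "y": 0, "z": 0.04, "roll": 0},
    {"fingers": -1, "x": 0.35, "y": 0, "z": 0.04, "roll": 0}
  ]
}}

```text
time_s: 9.05
tcp_pos: [0.4988, 0.1949, 0.1597]
ee_rot: [0.977, 0.213, -0.001, 0.0]
force: [0.1, 0.7, -1.1]
grip_width: 0.041
finger_force: 19.9
```

Call:
{"method": "servo_tool", "body": {
  "series": [
    {"fingers": -1, "x": 0, "y": 0, "z": 0.016, "roll": 0},
    {"fingers": -1, "x": 0, "y": 0, "z": 0.032, "roll": 0},
    {"fingers": -1, "x": 0, "y": 0, "z": 0.042, "roll": 0},
    {"fingers": -1, "x": 0, "y": 0, "z": 0.042, "roll": 0},
    {"fingers": -1, "x": 0, "y": 0, "z": 0.042, "roll": 0}
  ]
}}

```text
time_s: 9.68
tcp_pos: [0.4994, 0.195, 0.1493]
ee_rot: [0.977, 0.213, 0.0, 0.0]
force: [0.7, 0.3, -1.0]
grip_width: 0.0415
finger_force: 19.9
```

No contact so far. I'll lower the last millimetres in small steps.

Call:
{"method": "servo_tool", "body": {
  "series": [
    {"fingers": -1, "x": 0, "y": 0, "z": 0.008, "roll": 0},
    {"fingers": -1, "x": 0, "y": 0, "z": 0.012, "roll": 0},
    {"fingers": -1, "x": 0, "y": 0, "z": 0.016, "roll": 0},
    {"fingers": -1, "x": 0, "y": 0, "z": 0.016, "roll": 0}
  ]
}}

```text
time_s: 10.18
tcp_pos: [0.4994, 0.195, 0.1457]
ee_rot: [0.977, 0.213, 0.0, 0.0]
force: [-1.2, -0.1, 2.5]
grip_width: 0.0415
finger_force: 19.9
```

Run:
```python
from h import *
s=save('wrist','w4');t=save('scene','s4')
A=t['img'][120:200,180:260,::-1]
cv2.imwrite('pics/c5.png',np.hstack([cv2.resize(s['img'][60:300,130:380,::-1],(350,336)),cv2.resize(A,(440,336),interpolation=2)]))
print(state()['force'],state()['tcp_pos'])
```

```text
[-1.69182207 -0.40254182  3.4832424 ] [0.49944948 0.19503747 0.1457053 ]
```

View pics/c5.png

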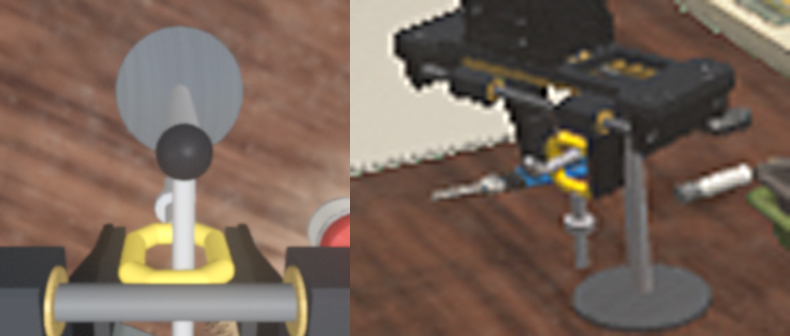

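The bar passes through the loop window and the contact force has risen to 3.5 N upward. Releasing and rising.

Call:
{"method": "servo_tool", "body": {
  "series": [
    {"fingers": 0.0, "x": 0, "y": 0, "z": 0, "roll": 0},
    {"fingers": 0.4, "x": 0, "y": 0, "z": 0, "roll": 0},
    {"fingers": 0.7, "x": 0, "y": 0, "z": 0, "roll": 0},
    {"fingers": 0.7, "x": 0, "y": 0, "z": 0, "roll": 0},
    {"fingers": 0.7, "x": 0, "y": 0, "z": -0.08, "roll": 0},
    {"fingers": 0.7, "x": 0, "y": 0, "z": -0.2, "roll": 0},
    {"fingers": 0.7, "x": 0, "y": 0, "z": -0.4, "roll": 0},
    {"fingers": 0.7, "x": 0, "y": 0, "z": -0.4, "roll": 0},
    {"fingers": 0.7, "x": 0, "y": 0, "z": -0.4, "roll": 0}
  ]
}}

```text
time_s: 11.4
tcp_pos: [0.4988, 0.1949, 0.245]
ee_rot: [0.977, 0.213, -0.0, -0.0]
force: [-0.4, 0.0, -1.1]
grip_width: 0.0738
finger_force: 0.0
```

Run:
```python
from h import *
save('scene','s5')
W=(.4754,-.1084)
plan([(.43,.06,.245,-65.5,1),(.43,.06,.245,-82.5,1)])
plan([(.4754,-.1084,.22,87.5)],cur=(.43,.06,.245),yaw=-82)
```

```text
at [0.4983 0.1948 0.2442] yaw -65.4 t 11.45 F [-0.4  0.5 -1.1] w 0.07376655686676976
(0.43, 0.06, 0.245, -65.5, 1) -> x -0.473 y 0.377 z -0.003 roll 0.002 rows>=3
(0.43, 0.06, 0.245, -82.5, 1) -> x 0.000 y 0.000 z 0.000 roll 0.378 rows>=2
at [0.43  0.06  0.245] yaw -82 t 11.45 F [-0.4  0.5 -1.1] w 0.07376655686676976
(0.4754, -0.1084, 0.22, 87.5) -> x 0.086 y 0.692 z 0.100 roll 0.233 rows>=3
```

Call:
{"method": "servo_tool", "body": {
  "series": [
    {"fingers": 0.4, "x": -0.473, "y": 0.377, "z": 0, "roll": 0.2},
    {"fingers": 0.4, "x": -0.473, "y": 0.377, "z": 0, "roll": 0.36},
    {"fingers": 0, "x": -0.473, "y": 0.377, "z": 0, "roll": 0.36},
    {"fingers": -0.3, "x": -0.473, "y": 0.377, "z": 0, "roll": 0.36},
    {"fingers": -0.3, "x": -0.473, "y": 0.377, "z": 0, "roll": 0.36}
  ]
}}

```text
time_s: 12.08
tcp_pos: [0.4312, 0.0605, 0.2447]
ee_rot: [0.997, 0.073, -0.0, -0.0]
force: [0.4, 0.0, 0.0]
grip_width: 0.0389
finger_force: 0.0
```

Call:
{"method": "servo_tool", "body": {
  "series": [
    {"fingers": -0.3, "x": 0.086, "y": 0.692, "z": 0.1, "roll": 0.233},
    {"fingers": -0.3, "x": 0.086, "y": 0.692, "z": 0.1, "roll": 0.233},
    {"fingers": -0.3, "x": 0.086, "y": 0.692, "z": 0.1, "roll": 0.233},
    {"fingers": -0.3, "x": 0.086, "y": 0.692, "z": 0.1, "roll": 0.233},
    {"fingers": -0.3, "x": 0.086, "y": 0.692, "z": 0.1, "roll": 0.233},
    {"fingers": -0.3, "x": 0.086, "y": 0.692, "z": 0.1, "roll": 0.233}
  ]
}}

```text
time_s: 12.82
tcp_pos: [0.4773, -0.1062, 0.2202]
ee_rot: [1.0, -0.017, -0.0, -0.0]
force: [-0.8, 0.3, -0.3]
grip_width: 0.0307
finger_force: 0.0
```

Run:
```python
from h import *
s=save('wrist','w6');t=save('scene','s6')
A=t['img'][110:210,180:280,::-1]
cv2.imwrite('pics/c6.png',np.hstack([cv2.resize(s['img'][40:310,120:390,::-1],(400,400),interpolation=2),cv2.resize(A,(400,400),interpolation=2)]))
plan([(.4754,-.1084,.22,-92.5,1)])
for dx,dy in((0,0),(12,0),(-12,0),(0,5),(0,-5)):print((proj(s,(.4754+dx/1000,-.1084+dy/1000,.142))-[120,40])*400/270)
```

```text
at [ 0.4774 -0.1065  0.2205] yaw -92.0 t 12.925 F [-0.7 -0.4 -0.6] w 0.030247830900579344
(0.4754, -0.1084, 0.22, -92.5, 1) -> x -0.008 y 0.008 z 0.002 roll 0.012 rows>=1
[203.92218631 231.55547302]
[203.23407143 211.29357965]
[204.59150407 251.26387572]
[195.12309196 231.84410768]
[212.72492239 231.2667189 ]
```

View pics/c6.png

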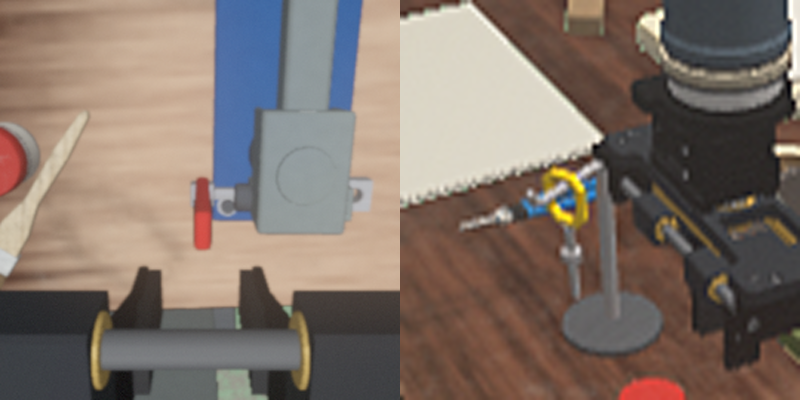

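The scene half shows the pin hanging on the hook bar by its loop. The wrist half shows the tab top at crop (203,229), within 2 mm of the estimate. Descending onto the tab.

Call:
{"method": "servo_tool", "body": {
  "series": [
    {"fingers": -0.3, "x": -0.006, "y": 0.006, "z": 0.15, "roll": 0.012},
    {"fingers": -0.3, "x": -0.006, "y": 0.006, "z": 0.3, "roll": 0.012},
    {"fingers": -0.3, "x": -0.006, "y": 0.006, "z": 0.4, "roll": 0.012},
    {"fingers": -0.3, "x": -0.006, "y": 0.006, "z": 0.45, "roll": 0.012},
    {"fingers": -0.3, "x": -0.006, "y": 0.006, "z": 0.45, "roll": 0.012},
    {"fingers": -0.3, "x": -0.006, "y": 0.006, "z": 0.45, "roll": 0.012}
  ]
}}

```text
time_s: 13.68
tcp_pos: [0.4768, -0.1095, 0.1087]
ee_rot: [1.0, -0.023, 0.001, 0.0]
force: [0.8, -0.4, -0.7]
grip_width: 0.0309
finger_force: 0.0
```

Call:
{"method": "servo_tool", "body": {
  "newtons": 45,
  "series": [
    {"fingers": -1, "x": 0, "y": 0, "z": 0, "roll": 0},
    {"fingers": -1, "x": 0, "y": 0, "z": 0, "roll": 0},
    {"fingers": -1, "x": 0, "y": 0, "z": 0, "roll": 0},
    {"fingers": -1, "x": 0, "y": 0, "z": 0, "roll": 0},
    {"fingers": -1, "x": 0, "y": 0, "z": 0, "roll": 0},
    {"fingers": -1, "x": 0, "y": 0, "z": 0, "roll": 0}
  ]
}}

```text
time_s: 14.42
tcp_pos: [0.4763, -0.1076, 0.1082]
ee_rot: [1.0, -0.023, 0.0, -0.001]
force: [1.0, 8.1, 2.9]
grip_width: 0.0094
finger_force: 45.0
```

Tab gripped at 9.4 mm wide. Next is the sideways pull (tool -y).

Call:
{"method": "servo_tool", "body": {
  "series": [
    {"fingers": -1, "x": 0, "y": -0.015, "z": 0, "roll": 0},
    {"fingers": -1, "x": 0, "y": -0.03, "z": 0, "roll": 0},
    {"fingers": -1, "x": 0, "y": -0.045, "z": 0, "roll": 0},
    {"fingers": -1, "x": 0, "y": -0.06, "z": 0, "roll": 0},
    {"fingers": -1, "x": 0, "y": -0.06, "z": 0, "roll": 0},
    {"fingers": -1, "x": 0, "y": -0.06, "z": 0, "roll": 0},
    {"fingers": -1, "x": 0, "y": -0.06, "z": 0, "roll": 0}
  ]
}}

```text
time_s: 15.3
tcp_pos: [0.4769, -0.0967, 0.1083]
ee_rot: [1.0, -0.022, 0.0, 0.002]
force: [-3.0, -8.9, 2.8]
grip_width: 0.01
finger_force: 45.0
```

Run:
```python
from h import *
plan([])
ax=np.radians(-2.47)
g0=np.array([-.0255-.15,.1267-.07])
for th in(.05,.1,.15,.2,.25,.3,.35,.4,.42):
    # x towards hinge, rise
    x=g0[0]*np.cos(th)+g0[1]*np.sin(th)-g0[0]; z=-g0[0]*np.sin(th)+g0[1]*np.cos(th)-g0[1]
    print(th,'x %.3f z %.3f'%(x/.25,-z/.25))
```

```text
at [ 0.4769 -0.0967  0.1083] yaw -92.6 t 15.3 F [-3.  -8.9  2.8] w 0.010029614593219292
0.05 x 0.012 z -0.035
0.1 x 0.026 z -0.069
0.15 x 0.042 z -0.102
0.2 x 0.059 z -0.135
0.25 x 0.078 z -0.167
0.3 x 0.098 z -0.197
0.35 x 0.120 z -0.227
0.4 x 0.144 z -0.255
0.42 x 0.153 z -0.267
```

The latch is out about 11 mm against 8.9 N, past the 7 mm release. Lifting along the arc.

Call:
{"method": "servo_tool", "body": {
  "series": [
    {"fingers": -1, "x": 0.012, "y": -0.004, "z": -0.035, "roll": 0},
    {"fingers": -1, "x": 0.026, "y": -0.004, "z": -0.069, "roll": 0},
    {"fingers": -1, "x": 0.042, "y": -0.004, "z": -0.102, "roll": 0},
    {"fingers": -1, "x": 0.059, "y": -0.004, "z": -0.135, "roll": 0},
    {"fingers": -1, "x": 0.059, "y": -0.004, "z": -0.135, "roll": 0}
  ]
}}

```text
time_s: 15.92
tcp_pos: [0.4895, -0.0961, 0.1409]
ee_rot: [1.0, -0.022, -0.003, 0.002]
force: [-3.3, -9.9, -4.5]
grip_width: 0.0096
finger_force: 45.0
```

Rising freely at about 4.5 N. Continuing from 0.2 to 0.42 rad.

Call:
{"method": "servo_tool", "body": {
  "series": [
    {"fingers": -1, "x": 0.019, "y": 0, "z": -0.032, "roll": 0},
    {"fingers": -1, "x": 0.039, "y": 0, "z": -0.062, "roll": 0},
    {"fingers": -1, "x": 0.061, "y": 0, "z": -0.092, "roll": 0},
    {"fingers": -1, "x": 0.085, "y": 0, "z": -0.12, "roll": 0},
    {"fingers": -1, "x": 0.096, "y": 0, "z": -0.134, "roll": 0},
    {"fingers": -1, "x": 0.096, "y": 0, "z": -0.134, "roll": 0},
    {"fingers": -1, "x": 0.096, "y": 0, "z": -0.134, "roll": 0},
    {"fingers": -1, "x": 0.096, "y": 0, "z": -0.134, "roll": 0},
    {"fingers": -1, "x": 0.096, "y": 0, "z": -0.134, "roll": 0},
    {"fingers": -1, "x": 0.096, "y": 0, "z": -0.134, "roll": 0}
  ]
}}

```text
time_s: 17.18
tcp_pos: [0.5114, -0.0971, 0.1737]
ee_rot: [1.0, -0.022, -0.005, 0.002]
force: [-5.4, -8.9, -1.7]
grip_width: 0.0098
finger_force: 45.0
```

Run:
```python
from h import *
plan([]);t=save('scene','s7')
cv2.imwrite('pics/c7.png',cv2.resize(t['img'][120:320,170:390,::-1],(660,600),interpolation=2))
```

```text
at [ 0.5114 -0.0971  0.1737] yaw -92.5 t 17.175 F [-5.4 -8.9 -1.7] w 0.00978385199917372
```

View pics/c7.png

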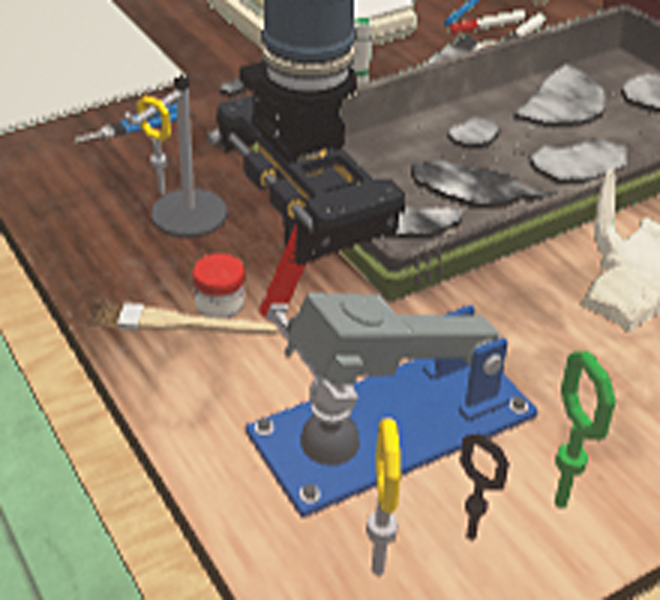

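The coupler is raised clear of the ball, the tab is held out, the pin hangs on the hook, and the bystanders are where they were. Handing in.

```bash
python3 -c "
from h import *
print(np.abs(state()['qvel']).max(),state()['tcp_pos']);print(hand_in())"
```

```text
0.001564785025109771 [ 0.5113218  -0.09710456  0.17372626]
the job is handed in; nothing more can be done
None
```

I handed the job in at about 17 s of the 58 s: the safety pin hangs by its loop on the hook, and the arm holds the red tab pulled about 11 mm with the tongue raised about 6 cm and still. The tin, brush and cutter look undisturbed in the last picture.

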